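Draw two display-stand boards together with a cam lock

ROBOT

A 7-joint arm with a two-finger parallel gripper is mounted at the origin on the work surface. World frame = base frame: x ahead of the robot, y to its left, z up, the work surface at z = 0. Lengths are in m, angles in rad, forces in N, time in s.
With the tool pointing down it reaches from about 0.4 to 0.85 m from the base axis. Payload 4.4 kg.
Tool frame: the origin (TCP) lies midway between the tips of the shut fingers; the grasp point (between the pads) lies 19 mm behind it; z points along the fingers, y is the line along which they close (so a half turn about z gives the same grasp; the last joint's range is limited). The gripper opens to 94 mm and grips with 3 to 60 N. Pads are 16 mm wide; open, the fingers measure 119 mm over their backs; the gripper's body (75 mm by 177 mm) begins 78 mm behind the grasp point.
Start: joints at [-1.395, 0.628, 0.038, 1.517, -0.027, 0.996, -0.02], TCP at [0.156, 0.631, 0.182] pointing down, gripper open.
Joint ranges: [-3.06, 3.06], [-0.37, 2.12], [-1.25, 1.32], [0.18, 2.47], [-1.1, 4.24], [0.23, 1.98], [-2.94, 2.94]. Speed limits (rad/s): [2.57, 2.57, 3.14, 3.14, 3.14, 3.14, 3.14].

INTERFACE

Orientations are given as a rotation vector (axis times angle).
In Python, from workcell import r gives the robot as it stands. The module is installed in compiled form; this text tells all that it offers.
- The arm moves only by the tool play_rows, never from a script. Its argument "plan" is a list that holds one entry, the list of rows, each a list of 7 numbers: the shift along the world's x, y, z in mm, then the turn, a rotation vector about the world's x, y, z in rad, then the opening, from 0 (shut) to 1 (fully open). In form: [[[tx, ty, tz, ax, ay, az, fingers], ...]]. A call has exactly 5 rows; each row shifts and turns the commanded pose from where the row before left it; what a row does not reach is not made up. A row lasts 1/10 s, in which the tool goes at most 50 mm and 8.59 degrees, less where a joint would pass 70% of its speed; a pose out of reach is approached as far as the arm can. A call is refused whole if a number of a shift passes 50 or a number of a turn 0.15, either way. A call with a gripper value outside its range is refused whole. The fingers move at their own pace and stop on an object; "grip_force" is the grip in N (left out, the last holds). Time passes only in rows, so rows that do not move let the fingers close, or fill a call up. It gives the time, the measured TCP pose, the force, the opening and the grip force at its end, in the units of the state.
- r.get_state(): the state, without advancing time (a new reading comes with each control period).
- r.camera(name): name is "scene" or "top"; returns a dict with "frame" (420x560x3 uint8, red, green, blue), "fx", "fy", "cx", "cy" (pixels), "R" (3x3) and "t" (3): a world point X has camera coordinates R X + t. Camera axes: x right, y down, z forward; pixel columns grow to the right and rows downward; lengths in m; the calibration is good to about 2 mm. A picture is of the moment at which its call begins. There is no depth.
- r.finish_job(): hands the job in; it is judged then, once.
The state is a dict: "time": time; "joint_pos": joint angles; "joint_vel": joint speeds; "effort": joint torques, N m; "ee_pos": TCP position; "tool_rot": TCP orientation; "wrist_force": force on the tool from outside, world axes, zero at the start; "wrist_torque": the same for the moment, N m; "grip_width": opening from 0.0 (shut) to 1.0 (fully open); "grip_force": force on a finger pad.
Only numpy, scipy, OpenCV 4.12 (cv2) and the standard library are available. Lean on these libraries where they do the work, as an engineer would, in place of code of your own. Each camera call takes 0.05 s, during which the arm holds its last target. There are 200 camera calls.

TASK

Join the two boards of the knock-down display stand: slide the loose board gently up to the fixed one until its hook bolt stops inside the open mouth of the cam lock, then turn the cam clockwise (seen from above) about half a turn by its thumb bar, until the hook has drawn the bolt in tight, the loose board is pressed against the cheeks and you feel the turn become clearly stiff. Stop there without overtightening, let go, and leave the other things on the table alone.

Things in the scene. Friction and masses are not known exactly. Their poses are not given: they have to be found in the camera images.
- deck: fixed plywood board carrying the cam lock: 150 mm (its x) by 190 mm (y from -45 to +145 mm), 12 mm thick. Origin on the cam's vertical axis at table height. The cam's mouth and the joint face its -y side. Joined, the loose board's axes are parallel to this board's (+y the same way) and the x = 0 lines coincide
- slot (a point): front of the guide slot on the fixed board's x = 0, 70 mm from the cam axis towards -y, 18 mm high. Slot 13 mm wide, 24 mm long, flared to about 32 mm at its front, open on top, between two fixed plywood cheeks 36 mm high reaching to x +-72 mm. The loose board seats on their rubber-backed front faces (giving 1 mm per 25 N), really up to 2.5 mm nearer or farther than this point: not reported
- panel: loose plywood board lying on the table, 0.45 to 0.85 kg: 150 mm (its x) by 130 mm (its y), 12 mm thick, origin at the centre of its underside. At its +y edge a mating block 130 mm wide, 20 mm thick, 36 mm high; from the block's face (y = +65 mm) a hook bolt sticks out along +y, its shank 8 mm thick with axis 28 mm above the table
- panel_rib (a point): centre of the upright grip rib on the loose board: 70 mm long (board's x), 18 mm thick (board's y), from 12 to 48 mm above the table; this point is 36 mm up, at y = -5 mm of the board. The mating block's back is 41 mm from the rib's side
- bolt_pin (a point): middle of the upright pin that ends the loose board's hook bolt: 10 mm across, from 15 to 32 mm above the table (this point 18.5 mm), 112.5 mm from that board's origin along its +y. Home in the mouth it stops against the cam's hub, its centre about 29 mm from the cam axis (33 mm or less will do); snug it is about 19 to 25 mm from the axis
- cam_grip (a point): grip point of the cam's thumb bar, on the cam axis 62 mm above the table. Bar 44 mm long (its y), 12 mm thick (its x), from 43 to 73 mm above the table; below it the cam ends 23 mm and the bolt's shank 32 mm above the table. Turns with the cam; at cam angle 0 the bar points along the fixed board's y
- cam (a joint): cam angle, rad, growing clockwise seen from above, range -0.15 to 4; 0: mouth squarely open to the bolt (starts within 0.1). The hook catches the pin at about 0.5 and draws it in 3.5 mm per rad. Turning takes 0.1 N m or so until the loose board meets the cheeks, somewhere between 1.8 and 3.5; then the torque climbs, unevenly, within some 0.3 rad; it is snug at 0.3 to 0.5 N m
- paint_jar: bystander: amber paint jar, 44 mm across, 62 mm tall, standing on the fixed board; origin at the centre of its underside
- paint_bottle: bystander: grey paint bottle, 36 mm across, 95 mm tall, standing on the fixed board; origin at the centre of its underside
- paint_plate: bystander: white plate, 170 mm across, 18 mm high; origin at the centre of its underside
- brush: bystander: paint brush 160 mm long lying along its x; origin under its middle
- beaker: bystander: clear beaker 72 mm across, 95 mm tall; origin at the centre of its underside
- tape_roll: bystander: roll of card tape lying flat, 90 mm across, 24 mm high; origin at the centre of its underside
- scissors: bystander: scissors 150 mm long, lying flat, blades along +x; origin at the pivot end of the blades, on the table
Things that resemble listed ones, but are neither listed nor needed, are in the scene too. Leave any pink look-alike of the panel alone.

How it is judged:
By the outcome, as a careful person would: the job done as asked, in the order asked, and still so for the second after the job is handed in, with the robot touching nothing.
It also fails if it takes over 72 s, if anything falls off the work surface, if the arm or the gripper's body presses on something with over 40 N, if the wrist force passes 120 N, or if a joint passes its speed limit or range.

## Working session

There is one attempt and no reset: what is moved stays moved. The work goes in short steps, Python scripts to look and compute and a tool call to move; the robot and the scene stay as the last step left them, time stands still between calls to the robot, and variables do not carry over. Pictures are saved under pics/ and viewed, at most 10 in all, crops included, and the job is handed in when it is done.

Besides the shell and the picture viewer there is one more tool, called after ">>>" in YAML: its name, and indented under it one key for each argument. play_rows: Moves the arm, as the interface text tells. Its arguments: {"type":"object","properties":{"plan":{"type":"array"},"grip_force":{"type":"number"}},"required":["plan"]}

```bash
mkdir -p pics; python3 - <<'E'
from workcell import r
import cv2,pickle
for n in("scene","top"):
    c=r.camera(n); pickle.dump(c,open(n+"0.pkl","wb")); cv2.imwrite(f"pics/{n}0.png",cv2.resize(c["frame"][:,:,::-1],(800,600),interpolation=cv2.INTER_CUBIC))
    print(n,c["fx"],c["fy"],c["cx"],c["cy"],c["R"],c["t"])
s=r.get_state();print(s)
E
```

```text
scene 410.7803737933396 410.7803737933396 282.7602260149396 206.3587120367242 [[ 0.06870809  0.99757781 -0.01084924]
 [ 0.81864976 -0.062593   -0.57087186]
 [-0.57016819  0.03034179 -0.82096749]] [-0.03804204 -0.40035956  1.36500364]
top 381.46768863492264 381.46768863492264 275.9628747297414 211.8015969403153 [[-0.01403619 -0.99988456 -0.00581861]
 [-0.99746263  0.01440791 -0.06971882]
 [ 0.06979461  0.00482526 -0.99754971]] [-0.00320436  0.52391963  1.07427526]
{'time': 0.1, 'joint_pos': array([-1.39480821,  0.62925155,  0.03843788,  1.51819013, -0.02699433,
        0.9963346 , -0.02001119]), 'joint_vel': array([ 7.78045219e-05, -1.85426220e-03,  3.17818094e-03,  8.17378219e-05,
       -9.92032232e-04,  8.02111465e-06,  6.47477865e-04]), 'effort': array([ 3.63659958e-03, -5.50792587e+01,  1.14804916e+00, -1.87114978e+01,
       -5.20545524e-02,  1.91662030e-02,  4.32319405e-05]), 'ee_pos': array([0.15545597, 0.6305067 , 0.18087226]), 'tool_rot': array([-3.78854154e-01, -3.11847780e+00,  2.60050740e-03]), 'wrist_force': array([ 0.25412008, -0.27881087, -0.51173845]), 'wrist_torque': array([ 0.00278681, -0.04208841, -0.01145038]), 'grip_force': 0.0, 'grip_width': 1.0015822304960014}
```

View pics/scene0.png

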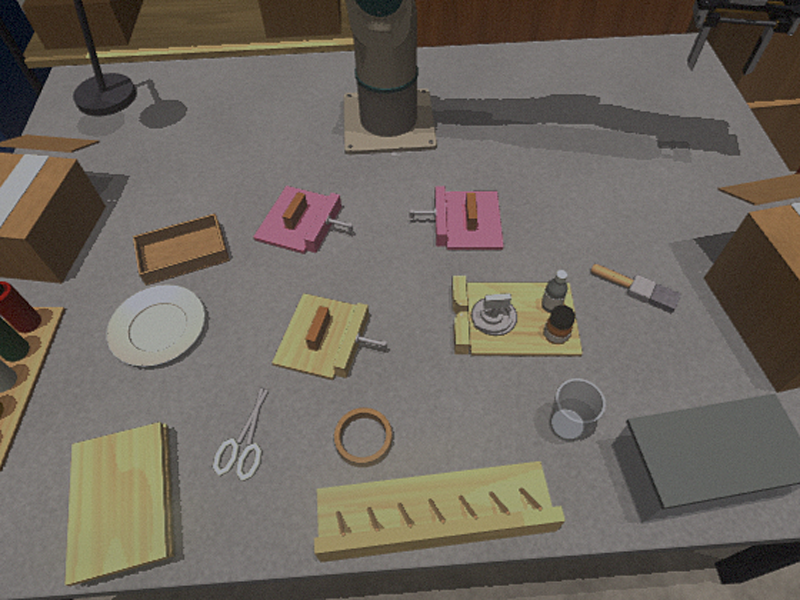

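View pics/top0.png

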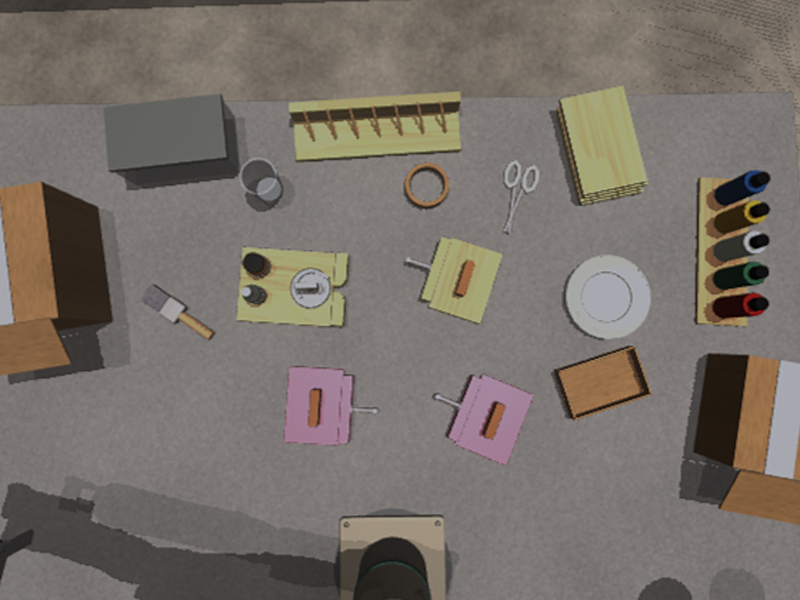

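Scene shows the candidates for the panel. They are the plywood one at top px (462,280) / scene px (322,335), and two pink ones at top px (318,405) and (490,418). The plywood one fits, because pink ones are look-alikes. The deck is at top px (292,287), cam at (310,288). Next is one enlarged crop to confirm.

```bash
python3 - <<'E'
import cv2,pickle,numpy as np
t=pickle.load(open("top0.pkl","rb"))["frame"];s=pickle.load(open("scene0.pkl","rb"))["frame"]
a=cv2.resize(t[160:232,160:360],(800,288),interpolation=cv2.INTER_CUBIC)
b=cv2.resize(s[190:268,185:415],None,fx=800/230,fy=800/230,interpolation=cv2.INTER_CUBIC)
o=np.vstack([a,b]);print(o.shape);cv2.imwrite("pics/crop.png",o[:,:,::-1])
E
```

```text
(559, 800, 3)
```

View pics/crop.png

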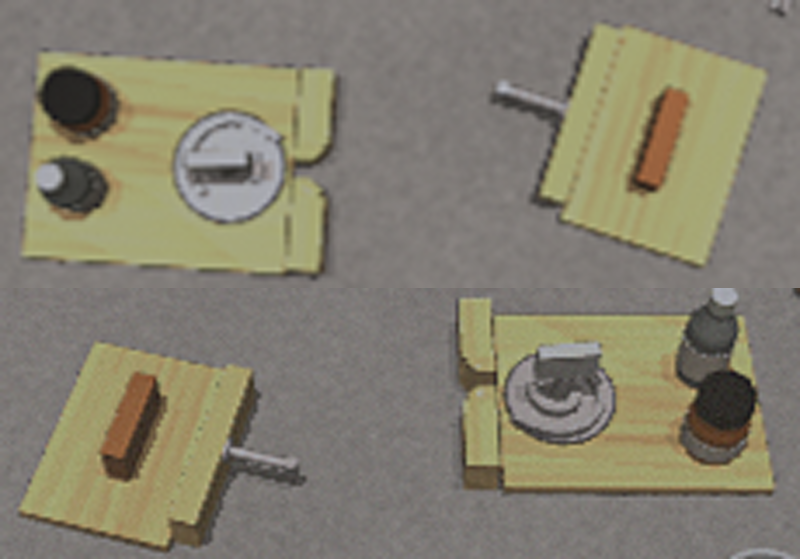

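The crop confirms it: plywood panel with orange rib at crop (660,140) and bolt tip at (505,90). The deck has its cam at (230,167) and the slot at about (310,170). I'll fit both poses by silhouette in both cameras.

```bash
cat > fit.py <<'E'
import cv2,numpy as np
from scipy.optimize import minimize
S=4
def box(x0,x1,y0,y1,z0,z1):
    return np.array([[x,y,z] for x in(x0,x1) for y in(y0,y1) for z in(z0,z1)],float)/1e3
DECK=[box(-75,75,-45,145,0,12),box(6.5,72,-70,-46,0,36),box(-72,-6.5,-70,-46,0,36)]
PANEL=[box(-75,75,-65,65,0,12),box(-65,65,45,65,0,36),box(-35,35,-14,4,12,48)]
BAR=[box(-6,6,-22,22,43,73)]
def proj(c,P):
    q=P@c["R"].T+c["t"]; return q[:,:2]/q[:,2:]*[c["fx"],c["fy"]]+[c["cx"],c["cy"]]
def w(p,P):
    a=p[2];R=np.array([[np.cos(a),-np.sin(a),0],[np.sin(a),np.cos(a),0],[0,0,1]])
    return P@R.T+[p[0],p[1],0]
def render(c,p,boxes):
    m=np.zeros((420*S,560*S),np.uint8)
    for b in boxes:
        h=cv2.convexHull(((proj(c,w(p,b))+.5)*S*16-8).astype(np.int32)) 
        cv2.fillConvexPoly(m,h,255,shift=4)
    return cv2.resize(m,(560,420),interpolation=cv2.INTER_AREA)/255.
def mask(c,lo=15,hi=36,smin=60):
    h=cv2.cvtColor(c["frame"],cv2.COLOR_RGB2HSV)
    return ((h[...,0]>=lo)&(h[...,0]<=hi)&(h[...,1]>smin)&(h[...,2]>35)).astype(np.uint8)
def fit(cams,masks,p0,boxes,rad=.13,ign=()):
    W=[]
    for c in cams:
        m=np.zeros((420,560),np.uint8)
        cv2.fillConvexPoly(m,cv2.convexHull(np.round(proj(c,w(p0,box(*[v for v in(-rad*1e3,rad*1e3)]*2,0,1)))).astype(np.int32)),1)
        W.append(m>0)
    f=lambda p:sum(np.abs(render(c,p,boxes)-m)[v].sum() for c,m,v in zip(cams,masks,W))
    for sc in(.01,.003):
        s=np.vstack([p0]+[np.array(p0)+d for d in np.diag([sc,sc,sc*8])])
        r=minimize(f,p0,method="Nelder-Mead",options=dict(initial_simplex=s,xatol=1e-4,fatol=.05,maxiter=200));p0=r.x
    return r.x,r.fun
def ray(c,uv,z):
    d=c["R"].T@np.array([(uv[0]-c["cx"])/c["fx"],(uv[1]-c["cy"])/c["fy"],1]);o=-c["R"].T@c["t"]
    return o+d*(z-o[2])/d[2]
def fill(m):
    cs,_=cv2.findContours(m,cv2.RETR_EXTERNAL,cv2.CHAIN_APPROX_NONE);o=np.zeros_like(m);cv2.drawContours(o,cs,-1,1,-1);return o
E
python3 - <<'E'
from fit import *
import pickle
T=pickle.load(open("top0.pkl","rb"));C=pickle.load(open("scene0.pkl","rb"))
tp=lambda x,y:(160+x/4-.4,160+y/4-.4); sp=lambda x,y:(185+x/3.478-.4,190+(y-288)/3.478-.4)
print("bar", ray(T,tp(220,160),.073),ray(C,sp(570,350),.073))
print("pin", ray(T,tp(504,89),.032),ray(C,sp(292,461),.032))
rib=(ray(T,tp(664,138),.045)); print("rib",rib)
cam=ray(T,tp(220,160),.073)
ribT=ray(T,tp(664,138),.048)
pinT=ray(T,tp(504,89),.032)
v=pinT-ribT;a=np.arctan2(v[1],v[0])-np.pi/2
pp=[ribT[0]-.005*np.sin(a)*1,ribT[1]+.005*np.cos(a),a];print("init panel",pp)
for nm,p0,bx,rad in(("panel",pp,PANEL,.105),("deck",[cam[0],cam[1],-.05],DECK,.17)):
    for cams in([T,C],[T],[C]):
        ms=[]
        for c in cams:
            m=mask(c,5 if nm=="panel" else 12)
            m=cv2.morphologyEx(m,cv2.MORPH_OPEN,np.ones((3,3)))
            if nm=="deck":
                # fill bystanders by hull of far end only
                m=cv2.morphologyEx(m,cv2.MORPH_CLOSE,np.ones((3,3)))
            ms.append(fill(m))
        print(nm,len(cams),*fit(cams,ms,p0,bx,rad))
    c0=T
    for c,n in((T,"t"),(C,"s")):
        p,_=fit([T,C],[fill(cv2.morphologyEx(mask(k,5 if nm=="panel" else 12),cv2.MORPH_OPEN,np.ones((3,3)))) for k in(T,C)],p0,bx,rad)
        im=c["frame"].copy();im=cv2.resize(im,None,fx=4,fy=4,interpolation=cv2.INTER_CUBIC)
        for b in bx: cv2.polylines(im,[cv2.convexHull(((proj(c,w(p,b))+.5)*4).astype(np.int32))],True,(255,0,0),1)
        u=(proj(c,w(p,np.array([[0,.03,0]])))[0]*4).astype(int)
        cv2.imwrite(f"/tmp/{nm}{n}.png",im[u[1]-200:u[1]+200,u[0]-200:u[0]+200,::-1])
E
python3 -c "
import cv2,numpy as np
g=lambda n:cv2.resize(cv2.imread('/tmp/%s.png'%n),(400,300)) if 0 else cv2.imread('/tmp/%s.png'%n)[50:350]
cv2.imwrite('pics/fit.png',np.vstack([np.hstack([g('panelt'),g('deckt')]),np.hstack([g('panels'),g('decks')])]))"
```

```text
bar [0.55578592 0.15604266 0.073     ] [0.55534062 0.15999692 0.073     ]
pin [ 0.60782249 -0.03932682  0.032     ] [ 0.60579835 -0.03763284  0.032     ]
rib [ 0.56963797 -0.15050307  0.045     ]
init panel [np.float64(0.570935775195199), np.float64(-0.14540074684791662), np.float64(-0.3346647765561104)]
panel 2 [ 0.57029902 -0.14471309 -0.33266497] 309.15294117647056
panel 1 [ 0.57168892 -0.14445314 -0.34388295] 116.38039215686274
panel 1 [ 0.56882967 -0.14479657 -0.33149715] 164.41960784313727
deck 2 [ 0.55620006  0.1585464  -0.07651857] 2045.5764705882355
deck 1 [ 0.55656918  0.15790046 -0.07941027] 1221.5450980392156
deck 1 [ 0.55244546  0.15888821 -0.07614904] 796.2823529411764
```

View pics/fit.png

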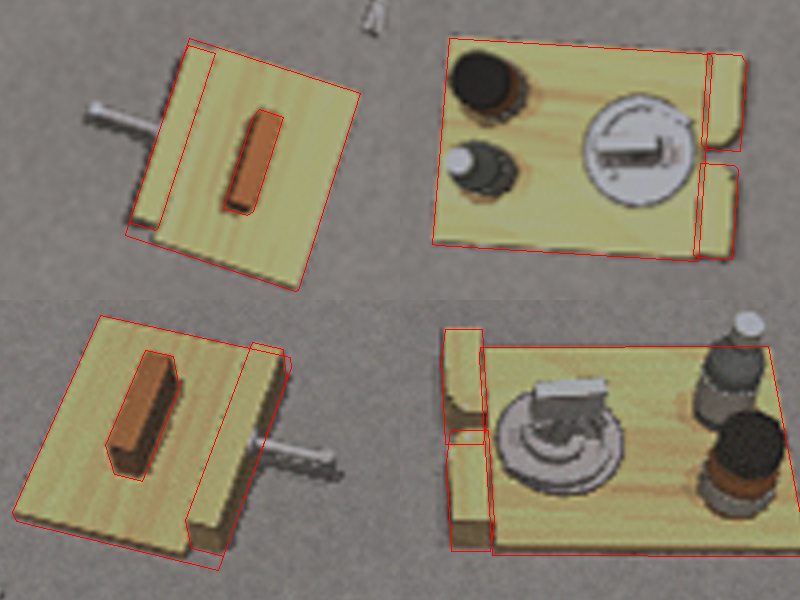

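The overlays match. The panel's board actually ends at the block's back, so I'll refit with that and also measure the pin and the bar angle.

```bash
sed -i 's/PANEL=\[box(-75,75,-65,65,0,12)/PANEL=[box(-75,75,-65,45,0,12)/' fit.py; python3 - <<'E'
from fit import *
import pickle
T=pickle.load(open("top0.pkl","rb"));C=pickle.load(open("scene0.pkl","rb"))
for cams in([T,C],[T],[C]):
    ms=[fill(cv2.morphologyEx(mask(k,5),cv2.MORPH_OPEN,np.ones((3,3)))) for k in cams]
    p,f=fit(cams,ms,[.570,-.145,-.33],PANEL,.105)
    print("panel",p,f,"pin",w(p,np.array([[0,.1125,.032]])),"rib",w(p,np.array([[0,-.005,.036]])))
    # deck: hull-fill the mask to hide bystanders/cam
    ms=[]
    for k in cams:
        m=cv2.morphologyEx(mask(k,12),cv2.MORPH_OPEN,np.ones((3,3)))
        h=cv2.cvtColor(k["frame"],cv2.COLOR_RGB2HSV)
        r=render(k,[.556,.158,-.077],[box(-60,60,-38,137,0,12),box(-66,66,80,137,0,12)])>.5
        m=m|r; ms.append(fill(m.astype(np.uint8)))
    print("deck",*fit(cams,ms,[.556,.158,-.077],DECK[:3],.17))
E
```

```text
panel [ 0.57054142 -0.14467203 -0.33349281] 236.2392156862745 pin [[ 0.60736778 -0.03837025  0.032     ]] rib [[ 0.5689047  -0.14939656  0.036     ]]
deck [ 0.55621337  0.15835762 -0.07816653] 443.50588235294117
panel [ 0.57170135 -0.1445154  -0.34016163] 81.81960784313725 pin [[ 0.60923579 -0.03846157  0.032     ]] rib [[ 0.57003315 -0.14922891  0.036     ]]
deck [ 0.55652931  0.15792792 -0.07968852] 179.41960784313724
panel [ 0.56854798 -0.14453032 -0.34017888] 127.07058823529411 pin [[ 0.60608425 -0.03847713  0.032     ]] rib [[ 0.5668797  -0.14924379  0.036     ]]
deck [ 0.55243179  0.15897898 -0.07626425] 231.3490196078431
```

Panel is at about (0.570,-0.1445), yaw -0.338. Deck is at about (0.5545,0.1585), yaw -0.078. The tool yaw is -0.241, so it needs -0.097 for the rib. I'll move over the rib.

>>> play_rows:
  plan:
    - [[40,-25,0,0,0,0,0.45],[40,-25,0,0,0,0,0.45],[40,-25,0,0,0,0,0.45],[40,-25,0,0,0,0,0.45],[40,-25,0,0,0,0,0.45]]
  grip_force: 35

```text
time: 0.6
ee_pos: [0.3568, 0.5047, 0.1813]
tool_rot: [-0.378, -3.118, 0.001]
wrist_force: [-0.8, 1.2, 0.4]
grip_width: 0.608
grip_force: 0.0
```

>>> play_rows:
  plan:
    - [[30,-40,0,0,0,0,0.45],[30,-40,0,0,0,0,0.45],[30,-40,0,0,0,0,0.45],[30,-40,0,0,0,0,0.45],[30,-40,0,0,0,0,0.45]]

```text
time: 1.1
ee_pos: [0.5063, 0.3043, 0.1814]
tool_rot: [-0.379, -3.118, 0.0]
wrist_force: [1.2, 1.0, -0.4]
grip_width: 0.451
grip_force: 0.0
```

>>> play_rows:
  plan:
    - [[6,-44,0,0,0,-0.02,0.45],[6,-44,0,0,0,-0.02,0.45],[6,-44,0,0,0,-0.02,0.45],[6,-44,0,0,0,-0.02,0.45],[6,-44,0,0,0,-0.02,0.45]]

```text
time: 1.6
ee_pos: [0.5353, 0.0843, 0.1814]
tool_rot: [-0.535, -3.095, 0.0]
wrist_force: [1.0, -0.3, 1.4]
grip_width: 0.449
grip_force: 0.0
```

>>> play_rows:
  plan:
    - [[6,-46,0,0,0,0,0.45],[6,-46,0,0,0,0,0.45],[6,-46,0,0,0,0,0.45],[6,-46,0,0,0,0,0.45],[6,-46,0,0,0,0,0.45]]

```text
time: 2.1
ee_pos: [0.5653, -0.1456, 0.1814]
tool_rot: [-0.534, -3.095, -0.0]
wrist_force: [-0.2, 0.4, 0.0]
grip_width: 0.448
grip_force: 0.0
```

```bash
cat > st.py <<'E'
from workcell import r
import numpy as np
from scipy.spatial.transform import Rotation as Ro
np.set_printoptions(precision=4,suppress=True)
def st():
    s=r.get_state();M=Ro.from_rotvec(s["tool_rot"]).as_matrix()
    print("t",s["time"],"p",s["ee_pos"],"yaw",round(np.arctan2(-M[0,1],M[1,1]),4),"zax",M[:,2],"\nj",s["joint_pos"],"F",s["wrist_force"],"M",s["wrist_torque"],"grip",round(s["grip_width"],3),s["grip_force"])
    return s
if __name__=="__main__": st()
E
python3 st.py
```

```text
t 2.1 p [ 0.5653 -0.1456  0.1814] yaw -0.3417 zax [-0.0006  0.0003 -1.    ] 
j [ 0.1479  0.5337  0.0869  1.7097 -0.0565  0.9014  1.4869] F [-0.2467  0.4418  0.0199] M [ 0.0242 -0.0562  0.0024] grip 0.448 0.0
```

>>> play_rows:
  plan:
    - [[3,-4,-40,0,0,0,0.45],[0,0,-40,0,0,0,0.45],[0,0,-40,0,0,0,0.45],[0,0,-25,0,0,0,0.45],[0,0,-17,0,0,0,0.45]]

```text
time: 2.6
ee_pos: [0.5668, -0.1475, 0.017]
tool_rot: [-0.534, -3.092, -0.0]
wrist_force: [-0.7, 0.7, 0.5]
grip_width: 0.448
grip_force: 0.0
```

>>> play_rows:
  plan:
    - [[0,0,0,0,0,0,0.45],[0,0,0,0,0,0,0.1],[0,0,0,0,0,0,0.1],[0,0,0,0,0,0,0.1],[0,0,0,0,0,0,0.1]]
  grip_force: 35

```text
time: 3.1
ee_pos: [0.569, -0.1495, 0.0209]
tool_rot: [0.535, 3.094, -0.003]
wrist_force: [-1.0, -2.9, 4.2]
grip_width: 0.182
grip_force: 35.0
```

```bash
python3 st.py
```

```text
t 3.1 p [ 0.569  -0.1495  0.0209] yaw -0.3425 zax [ 0.0015 -0.002  -1.    ] 
j [ 0.1695  0.756   0.0614  1.8253 -0.0762  0.5607  1.507 ] F [-0.9947 -2.9376  4.2288] M [-0.7528  0.3165  0.0397] grip 0.182 35.004817843437195
```

>>> play_rows:
  plan:
    - [[-3,9,0,0,0,0.026,0.1],[-3,9,0,0,0,0.026,0.1],[-3,9,0,0,0,0.026,0.1],[-3,9,0,0,0,0.026,0.1],[-3,9,0,0,0,0.026,0.1]]

```text
time: 3.6
ee_pos: [0.5558, -0.1045, 0.0209]
tool_rot: [0.331, 3.119, -0.003]
wrist_force: [3.0, -4.6, 2.4]
grip_width: 0.183
grip_force: 35.0
```

>>> play_rows:
  plan:
    - [[-4,10,0,0,0,0.027,0.1],[-4,10,0,0,0,0.027,0.1],[-4,10,0,0,0,0.027,0.1],[-4,10,0,0,0,0.027,0.1],[0,10,0,0,0,0.027,0.1]]

```text
time: 4.1
ee_pos: [0.5387, -0.0548, 0.0209]
tool_rot: [0.121, 3.136, -0.004]
wrist_force: [-0.1, -6.7, 5.2]
grip_width: 0.184
grip_force: 35.0
```

>>> play_rows:
  plan:
    - [[0,0,0,0,0,0,0.1],[0,0,0,0,0,0,0.1],[0,0,0,0,0,0,0.1],[0,0,0,0,0,0,0.1],[0,0,0,0,0,0,0.1]]

```text
time: 4.6
ee_pos: [0.5387, -0.0525, 0.0208]
tool_rot: [0.12, 3.137, 0.0]
wrist_force: [-0.1, -0.8, 6.2]
grip_width: 0.183
grip_force: 35.0
```

```bash
python3 - <<'E'
from st import *;from fit import *;import pickle
st();T=r.camera("top");C=r.camera("scene");pickle.dump((T,C),open("c1.pkl","wb"))
a=cv2.resize(T["frame"][155:245,140:340],(800,360),interpolation=cv2.INTER_CUBIC)
b=cv2.resize(C["frame"][180:265,210:440],(640,236),interpolation=cv2.INTER_CUBIC)
o=np.vstack([a,np.pad(b,((0,0),(0,160),(0,0)))]);cv2.imwrite("pics/pre.png",o[:,:,::-1])
E
```

```text
t 4.6 p [ 0.5387 -0.0525  0.0208] yaw -0.0763 zax [ 0.0024  0.0002 -1.    ] 
j [ 0.0403  0.7104  0.008   1.9557 -0.0122  0.4731  1.5517] F [-0.1457 -0.8298  6.2414] M [-0.3329  0.0338 -0.0338] grip 0.183 35.001221895217896
```

View pics/pre.png

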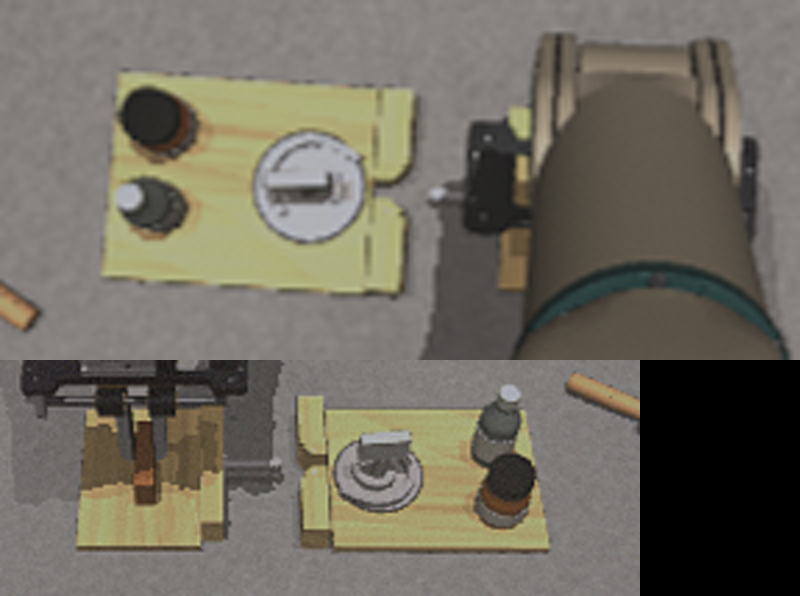

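Pre-insert view: the pin is at top crop (438,193) and scene crop (275,463). The slot opens at top crop about (395,189). I'll compute the pin's lateral offset in the deck frame, per camera.

```bash
python3 - <<'E'
from fit import *;import pickle
T,C=pickle.load(open("c1.pkl","rb"))
D={0:[.5565,.1579,-.0797],1:[.5524,.159,-.0763]}
def loc(d,P): 
    c,s=np.cos(d[2]),np.sin(d[2]);v=P[:2]-d[:2];return (np.array([c*v[0]+s*v[1],-s*v[0]+c*v[1]])*1e3).round(1)
tu=lambda x,y:(140+x/4-.4,155+y/4-.4);f=640/230;su=lambda x,y:(210+x/f-.4,180+(y-360)/f-.4)
print("top pin",loc(D[0],ray(T,tu(438,193),.032)),"slot",loc(D[0],ray(T,tu(395,189),.036)),"cam disc",loc(D[0],ray(T,tu(310,186),.023)))
print("scene pin",loc(D[1],ray(C,su(275,463),.032)),"slot",loc(D[1],ray(C,su(312,465),.036)),"camdisc",loc(D[1],ray(C,su(378,475),.02)))
# refine: bright pin centroid, deck refit
h=cv2.cvtColor(T["frame"],cv2.COLOR_RGB2HSV)
v=T["frame"].min(2).astype(float);u=tu(438,193);x0,y0=int(u[0])-4,int(u[1])-4
print(v[y0:y0+9,x0-1:x0+14].astype(int))
u=tu(392,189);x0,y0=int(u[0]),int(u[1]);print(x0,y0);print(T["frame"][y0-6:y0+8,x0-7:x0+7,0])
E
```

```text
top pin [  0.3 -93.1] slot [  0.8 -63. ] cam disc [ 0.2 -0.7]
scene pin [  2.5 -93.9] slot [  7.2 -61.1] camdisc [ 7.5 -0.4]
[[122 123 129 131 131 129 127 127 129 130 129 130  93  49  48]
 [119 127 127 129 130 130 129 131 134 132 132 114  71  44  38]
 [125 128 130 129 127 129 132 113  94  93  95  79  57  42  35]
 [128 130 129 124 129 138 115  79  71  74  78  69  57  46  35]
 [125 123 124 144 165 171 161 119  77  74  74  67  58  46  33]
 [123 119 122 152 177 183 160 118 104 102 103  91  61  37  33]
 [123 122 125 117 139 147 102  80  92  92  93  85  53  48  53]
 [121 122 105  78  85  81  60  61  65  64  67  58  41  44  45]
 [119 123 120  93  69  68  72  67  65  71  65  50  36  35  35]]
237 201
[[117 169 178 153 156 176 175 175 175 176 179 167 111  96]
 [118 162 178 154 158 176 173 174 174 177 158 115  76  96]
 [114 147 178 171 172 175 175 175 176 180 150  84  77 107]
 [119 136 177 177 178 178 177 179 181 151  95  65  96 125]
 [124 135 167 143 147 158 158 159 140  89  65  90 110 119]
 [138 123 144 107  81  89  87  87  72  66  95 115 115 122]
 [143 117 136 101  64  69  68  68  99 112 114 129 133 133]
 [132 116 134 112 114 122 120 122 133 133 130 135 139 138]
 [133 138 136 102 125 132 131 134 137 134 134 135 136 135]
 [131 141 144 127 154 157 157 150 139 134 136 136 136 133]
 [109 138 154 153 174 174 174 172 147 132 136 136 134 132]
 [112 158 147 150 177 175 175 175 170 141 119 129 132 128]
 [131 177 152 156 176 175 174 175 178 172 129 105 126 130]
 [158 179 154 157 177 174 174 175 176 152  93  89 116 130]]
```

Pin x ≈ +0.3 mm against slot ≈ +0.8 mm in the top view, well within the flare, so I'll slide in along the deck's +y.

>>> play_rows:
  plan:
    - [[0.5,6,0,0,0,0,0.1],[0.5,6,0,0,0,0,0.1],[0.5,6,0,0,0,0,0.1],[0.5,6,0,0,0,0,0.1],[0.4,6,0,0,0,0,0.1]]

```text
time: 5.2
ee_pos: [0.5406, -0.0261, 0.0208]
tool_rot: [0.124, 3.137, -0.005]
wrist_force: [-1.6, -6.9, 6.9]
grip_width: 0.181
grip_force: 35.0
```

>>> play_rows:
  plan:
    - [[0.2,3,0,0,0,0,0.1],[0.2,3,0,0,0,0,0.1],[0.2,3,0,0,0,0,0.1],[0.3,3,0,0,0,0,0.1],[0.3,3,0,0,0,0,0.1]]

```text
time: 5.7
ee_pos: [0.5416, -0.0114, 0.0208]
tool_rot: [0.124, 3.138, -0.006]
wrist_force: [-1.3, -9.0, 7.2]
grip_width: 0.184
grip_force: 35.0
```

```bash
python3 st.py
```

```text
t 5.7 p [ 0.5416 -0.0114  0.0208] yaw -0.079 zax [ 0.0013 -0.0037 -1.    ] 
j [-0.0491  0.7116  0.0237  1.9536 -0.0257  0.4755  1.4835] F [-1.3219 -8.9802  7.1694] M [-2.0966  0.1361 -0.0992] grip 0.184 35.00637710094452
```

>>> play_rows:
  plan:
    - [[0.2,2,1,0,0,0,0.1],[0.2,2,0,0,0,0,0.1],[0.2,2,0,0,0,0,0.1],[0.1,2,0,0,0,0,0.1],[0.1,2,0,0,0,0,0.1]]

```text
time: 6.2
ee_pos: [0.5418, 0.0011, 0.0209]
tool_rot: [-0.121, -3.139, 0.002]
wrist_force: [0.1, -5.1, 2.7]
grip_width: 0.183
grip_force: 35.0
```

>>> play_rows:
  plan:
    - [[0.2,2,0,0,0,0,0.1],[0.2,2,0,0,0,0,0.1],[0.1,1.5,0,0,0,0,0.1],[0.1,1.5,0,0,0,0,0.1],[0.1,1,0,0,0,0,0.1]]

```text
time: 6.7
ee_pos: [0.5426, 0.0091, 0.0209]
tool_rot: [-0.121, -3.139, 0.002]
wrist_force: [-0.3, -5.9, 2.7]
grip_width: 0.179
grip_force: 35.0
```

```bash
python3 st.py
```

```text
t 6.7 p [0.5426 0.0091 0.0209] yaw -0.0771 zax [-0.0002 -0.0012 -1.    ] 
j [-0.0861  0.7129  0.0254  1.9494 -0.0334  0.48    1.4565] F [-0.2806 -5.8829  2.7022] M [-1.3583  0.1224  0.0131] grip 0.179 34.99932825565338
```

>>> play_rows:
  plan:
    - [[0.1,0.8,0,0,0,0,0.1],[0.1,0.7,0,0,0,0,0.1],[0.1,0.5,0,0,0,0,0.1],[0,0.5,0,0,0,0,0.1],[0,0.5,0,0,0,0,0.1]]

```text
time: 7.2
ee_pos: [0.5428, 0.0115, 0.0209]
tool_rot: [-0.122, -3.139, 0.003]
wrist_force: [-0.0, -7.0, 2.9]
grip_width: 0.181
grip_force: 35.0
```

>>> play_rows:
  plan:
    - [[0,0.5,0,0,0,0,0.1],[0,0.5,0,0,0,0,0.1],[0,0.5,0,0,0,0,0.1],[0,0.5,0,0,0,0,0.1],[0,0.5,0,0,0,0,0.1]]

```text
time: 7.7
ee_pos: [0.5428, 0.0117, 0.0209]
tool_rot: [-0.124, -3.139, 0.007]
wrist_force: [0.5, -11.3, 2.7]
grip_width: 0.178
grip_force: 35.0
```

It has stopped on the hub: force climbing, no advance, pin ≈ -29 mm. I'll relax, release and rise.

>>> play_rows:
  plan:
    - [[0,-1,0,0,0,0,0.1],[0,-0.5,0,0,0,0,0.1],[0,0,0,0,0,0,0.4],[0,0,0,0,0,0,0.4],[0,0,0,0,0,0,0.4]]

```text
time: 8.2
ee_pos: [0.543, 0.0157, 0.0206]
tool_rot: [-0.118, -3.139, -0.002]
wrist_force: [0.8, -0.5, 0.1]
grip_width: 0.384
grip_force: 0.0
```

>>> play_rows:
  plan:
    - [[0,0,20,0,0,0,0.4],[0,0,40,0,0,0,0.4],[0,0,50,0,0,0,0.4],[0,0,40,0,0,0,0.4],[0,-30,0,0,0,0,0.4]]

```text
time: 8.7
ee_pos: [0.5475, -0.0101, 0.1762]
tool_rot: [0.107, 3.129, 0.007]
wrist_force: [1.0, -0.5, 0.3]
grip_width: 0.401
grip_force: 0.0
```

>>> play_rows:
  plan:
    - [[0,-50,0,0,0,0.14,0.4],[0,-50,0,0,0,0.14,0.4],[0,-50,0,0,0,0.14,0.4],[0,-50,0,0,0,0.14,0.4],[0,0,0,0,0,0.14,0.4]]

```text
time: 9.2
ee_pos: [0.5415, -0.2251, 0.1704]
tool_rot: [0.955, -2.991, 0.007]
wrist_force: [-1.7, 0.1, -0.5]
grip_width: 0.398
grip_force: 0.0
```

```bash
python3 - <<'E'
from st import *;from fit import *;import pickle
st();T=r.camera("top");C=r.camera("scene");pickle.dump((T,C),open("c2.pkl","wb"))
a=cv2.resize(T["frame"][155:235,150:310],(800,400),interpolation=cv2.INTER_CUBIC)
b=cv2.resize(C["frame"][185:263,250:420],(436,200),interpolation=cv2.INTER_CUBIC)
o=np.vstack([a,np.pad(b,((0,0),(0,364),(0,0)))]);cv2.imwrite("pics/home.png",o[:,:,::-1])
E
```

```text
t 9.2 p [ 0.5415 -0.2251  0.1704] yaw 0.6182 zax [-0.0004 -0.0049 -1.    ] 
j [ 0.4328  0.5497 -0.1392  1.7128  0.1     0.8847  2.4395] F [-1.6892  0.0645 -0.5464] M [ 0.0409  0.0125 -0.0041] grip 0.398 0.0
```

View pics/home.png

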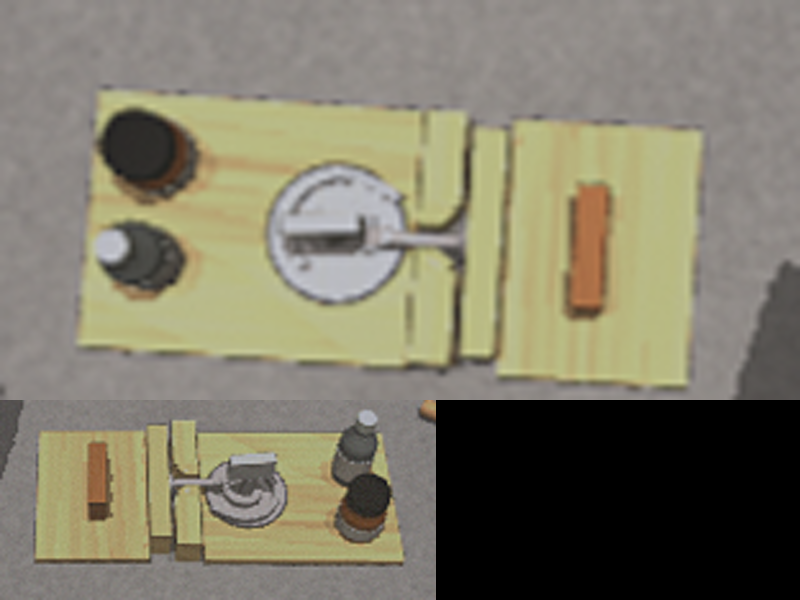

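Home: the pin sits in the mouth at crop (372,235), and the cheek–block gap is at about x=465. Next I'll go over the cam bar with yaw ≈ 1.5.

>>> play_rows:
  plan:
    - [[1,40,0,0,0,0.13,0.4],[1,40,0,0,0,0.13,0.4],[2,40,0,0,0,0.13,0.4],[2,40,0,0,0,0.13,0.4],[2,40,0,0,0,0.13,0.4]]

```text
time: 9.8
ee_pos: [0.5505, -0.0115, 0.1709]
tool_rot: [-1.874, 2.521, 0.002]
wrist_force: [0.1, -0.1, -0.0]
grip_width: 0.396
grip_force: 0.0
```

>>> play_rows:
  plan:
    - [[2,40,0,0,0,0.13,0.4],[2,40,0,0,0,0.09,0.4],[2,40,0,0,0,0,0.4],[0,40,0,0,0,0,0.4],[0,15,0,0,0,0,0.4]]

```text
time: 10.3
ee_pos: [0.555, 0.1672, 0.171]
tool_rot: [-2.139, 2.297, 0.005]
wrist_force: [-1.0, -0.0, -0.5]
grip_width: 0.403
grip_force: 0.0
```

>>> play_rows:
  plan:
    - [[0,0,0,0,0,0,0.4],[0,0,0,0,0,0,0.4],[0,0,0,0,0,0,0.4],[0,0,0,0,0,0,0.4],[0,0,0,0,0,0,0.4]]

```text
time: 10.8
ee_pos: [0.5572, 0.1575, 0.1707]
tool_rot: [2.13, -2.308, 0.001]
wrist_force: [-0.1, 0.4, 0.3]
grip_width: 0.397
grip_force: 0.0
```

```bash
python3 st.py
```

```text
t 10.8 p [0.5572 0.1575 0.1707] yaw 1.4907 zax [-0.0001 -0.0006 -1.    ] 
j [-0.0736  0.5615 -0.389   1.7258  0.2602  0.9056  2.4911] F [-0.094   0.3709  0.3197] M [ 0.0931  0.054  -0.0028] grip 0.397 0.0
```

>>> play_rows:
  plan:
    - [[-2,0,-40,0,0,0,0.4],[0,0,-35,0,0,0.03,0.4],[0,0,-25,0,0,0,0.4],[0,0,-15,0,0,0,0.4],[0,0,-11,0,0,0,0.4]]

```text
time: 11.3
ee_pos: [0.5546, 0.1582, 0.0434]
tool_rot: [2.165, -2.274, -0.001]
wrist_force: [-0.3, 0.1, 0.4]
grip_width: 0.403
grip_force: 0.0
```

>>> play_rows:
  plan:
    - [[0,0,0,0,0,0,0.4],[0,0,0,0,0,0,0.05],[0,0,0,0,0,0,0.05],[0,0,0,0,0,0,0.05],[0,0,0,0,0,0,0.05]]
  grip_force: 20

```text
time: 11.8
ee_pos: [0.5568, 0.1593, 0.0456]
tool_rot: [-2.166, 2.272, -0.003]
wrist_force: [3.3, -0.0, 0.9]
grip_width: 0.119
grip_force: 19.7
```

```bash
python3 st.py
```

```text
t 11.8 p [0.5568 0.1593 0.0456] yaw 1.5231 zax [ 0.0035  0.0008 -1.    ] 
j [-0.1223  0.7244 -0.3231  1.8341  0.3623  0.6375  2.4309] F [ 3.3238 -0.0328  0.8834] M [ 0.1419 -0.4942  0.0106] grip 0.119 19.733968377113342
```

>>> play_rows:
  plan:
    - [[1.5,0,0,0,0,-0.05,0.05],[0,0,0,0,0,-0.1,0.05],[0,0,0,0,0,-0.1,0.05],[0,0,0,0,0,-0.1,0.05],[0,0,0,0,0,-0.1,0.05]]
  grip_force: 30

```text
time: 12.3
ee_pos: [0.5573, 0.1591, 0.0456]
tool_rot: [-1.6, 2.702, -0.001]
wrist_force: [-0.3, -0.5, 2.5]
grip_width: 0.121
grip_force: 29.7
```

```bash
python3 st.py
```

```text
t 12.3 p [0.5573 0.1591 0.0456] yaw 1.0692 zax [ 0.0017  0.0002 -1.    ] 
j [-0.2001  0.7136 -0.199   1.8331  0.2268  0.6153  2.1025] F [-0.2728 -0.4905  2.4585] M [-0.0615 -0.0627  0.0829] grip 0.121 29.701654314994812
```

>>> play_rows:
  plan:
    - [[0,0,0,0,0,-0.1,0.05],[0,0,0,0,0,-0.1,0.05],[0,0,0,0,0,-0.1,0.05],[0,0,0,0,0,-0.1,0.05],[0,0,0,0,0,-0.1,0.05]]

```text
time: 12.8
ee_pos: [0.5578, 0.1588, 0.0456]
tool_rot: [-0.882, 3.013, -0.001]
wrist_force: [0.2, -1.4, 2.0]
grip_width: 0.121
grip_force: 30.7
```

```bash
python3 st.py
```

```text
t 12.8 p [0.5578 0.1588 0.0456] yaw 0.5699 zax [ 0.0025 -0.0001 -1.    ] 
j [-0.2875  0.7076 -0.0608  1.8355  0.072   0.5982  1.7475] F [ 0.1994 -1.3712  2.0311] M [-0.3015 -0.2748  0.4126] grip 0.121 30.686699612997472
```

>>> play_rows:
  plan:
    - [[0,0,0,0,0,-0.1,0.05],[0,0,0,0,0,-0.1,0.05],[0,0,0,0,0,-0.1,0.05],[0,0,0,0,0,-0.1,0.05],[0,0,0,0,0,-0.1,0.05]]

```text
time: 13.3
ee_pos: [0.5581, 0.1582, 0.0456]
tool_rot: [-0.109, 3.137, -0.001]
wrist_force: [1.4, -2.6, 1.9]
grip_width: 0.123
grip_force: 30.1
```

```bash
python3 st.py
```

```text
t 13.3 p [0.5581 0.1582 0.0456] yaw 0.0696 zax [ 0.0029 -0.0007 -1.    ] 
j [-0.375   0.7097  0.0776  1.8382 -0.0874  0.5945  1.3966] F [ 1.427  -2.6456  1.8513] M [-0.6094 -0.3871  0.2829] grip 0.123 30.114767483901232
```

>>> play_rows:
  plan:
    - [[0,0,0,0,0,0,0.05],[0,0,0,0,0,0,0.05],[0,0,0,0,0,-0.05,0.05],[0,0,0,0,0,-0.05,0.05],[0,0,0,0,0,-0.05,0.05]]

```text
time: 13.8
ee_pos: [0.558, 0.158, 0.0455]
tool_rot: [0.121, 3.137, -0.001]
wrist_force: [2.7, -4.4, 5.4]
grip_width: 0.122
grip_force: 30.3
```

```bash
python3 st.py
```

```text
t 13.8 p [0.558  0.158  0.0455] yaw -0.0768 zax [ 0.0027 -0.0006 -1.    ] 
j [-0.4     0.7119  0.1175  1.839  -0.1345  0.596   1.2944] F [ 2.6843 -4.3632  5.4132] M [-1.0668 -0.5622  0.3381] grip 0.122 30.32742714509368
```

>>> play_rows:
  plan:
    - [[0,0,0,0,0,-0.05,0.05],[0,0,0,0,0,-0.05,0.05],[0,0,0,0,0,-0.05,0.05],[0,0,0,0,0,-0.05,0.05],[0,0,0,0,0,-0.05,0.05]]

```text
time: 14.3
ee_pos: [0.5581, 0.1577, 0.0455]
tool_rot: [0.511, 3.097, -0.001]
wrist_force: [1.1, -4.8, 6.3]
grip_width: 0.122
grip_force: 30.8
```

```bash
python3 st.py
```

```text
t 14.3 p [0.5581 0.1577 0.0455] yaw -0.3268 zax [ 0.0027 -0.001  -1.    ] 
j [-0.4434  0.717   0.1868  1.8404 -0.2144  0.6013  1.1194] F [ 1.1214 -4.8169  6.2895] M [-1.2301 -0.5316  0.4008] grip 0.122 30.774208190850914
```

```bash
python3 - <<'E'
from st import *;from fit import *;import pickle
for i in range(4):
    C=r.camera("scene");s=r.get_state();print(s["wrist_torque"],s["wrist_force"],s["effort"][6])
T=r.camera("top");pickle.dump((T,C),open("c3.pkl","wb"))
P=pickle.load(open("c2.pkl","rb"))[1]
a=cv2.resize(P["frame"][190:255,260:350],(800,300)[:1]*0+(415,300),interpolation=cv2.INTER_CUBIC)
b=cv2.resize(C["frame"][190:255,260:350],(415,300),interpolation=cv2.INTER_CUBIC)
d=cv2.resize(T["frame"][160:235,200:310],(385,262),interpolation=cv2.INTER_CUBIC)
cv2.imwrite("pics/mid.png",np.vstack([np.hstack([a[:,:395],b[:,:395]]),np.pad(d,((0,0),(0,405),(0,0)))])[:,:,::-1])
E
```

```text
[-1.1059 -0.4655  0.3441] [ 2.0981 -4.8964  6.2845] -0.38696316070854664
[-1.1808 -0.5127  0.2821] [ 1.4442 -4.283   5.5869] -0.5216545611619949
[-1.1838 -0.4955  0.333 ] [ 1.6606 -4.2918  6.1297] -0.3702759090811014
[-1.1262 -0.4942  0.307 ] [ 2.7197 -5.2968  5.8655] -0.3279455937445164
```

View pics/mid.png

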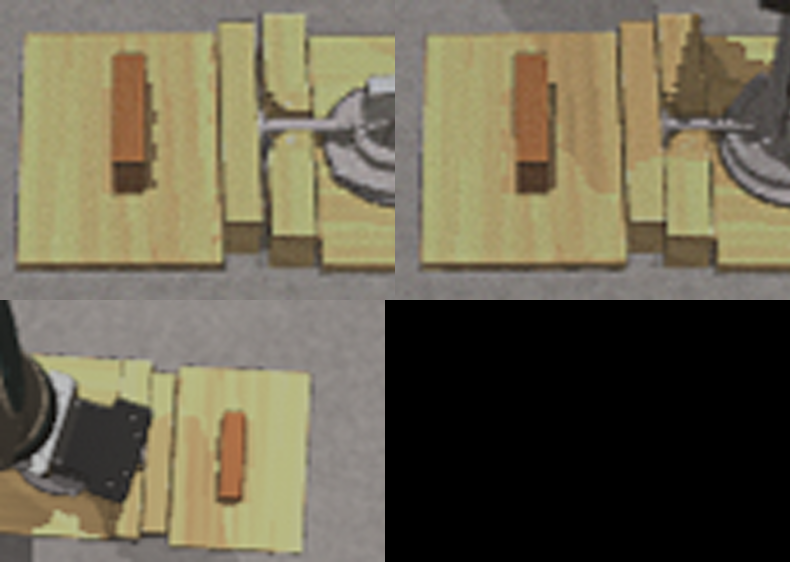

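The gap is nearly closed (block edge ~(664,240), cheek ~(666,240)). Torque rests around 0.32, and the side load comes from a ~1.3 mm off-axis grip. I'll relieve that, then take small steps and read torque.

>>> play_rows:
  plan:
    - [[0.3,-0.8,0,0,0,0,0.05],[0.3,-0.8,0,0,0,0,0.05],[0,0,-1,0,0,0,0.05],[0,0,0,0,0,0,0.05],[0,0,0,0,0,0,0.05]]

```text
time: 15.05
ee_pos: [0.5581, 0.1577, 0.0454]
tool_rot: [0.507, 3.099, 0.002]
wrist_force: [-0.6, -2.4, 13.8]
grip_width: 0.123
grip_force: 30.2
```

```bash
cat > tq.py <<'E'
from st import *
A=[]
for i in range(4):
    r.camera("scene");s=r.get_state();A.append(np.r_[s["wrist_torque"],s["wrist_force"],s["effort"][6]])
A=np.array(A);print("Mz",A[:,2],"mean",A.mean(0));st()
E
python3 tq.py
```

```text
Mz [0.3065 0.2865 0.2841 0.2742] mean [-0.6207  0.1738  0.2878 -0.9996 -2.4992 13.152  -0.3003]
t 15.25 p [0.5581 0.1577 0.0454] yaw -0.3242 zax [ 0.002  0.001 -1.   ] 
j [-0.4402  0.717   0.1841  1.8402 -0.2149  0.6014  1.1236] F [-0.4505 -2.5516 12.9244] M [-0.5922  0.146   0.2742] grip 0.123 30.17168197548017
```

>>> play_rows:
  plan:
    - [[0,0,0,0,0,-0.04,0.05],[0,0,0,0,0,-0.04,0.05],[0,0,0,0,0,-0.02,0.05],[0,0,0,0,0,0,0.05],[0,0,0,0,0,0,0.05]]

```text
time: 15.75
ee_pos: [0.5581, 0.1576, 0.0454]
tool_rot: [0.661, 3.069, 0.002]
wrist_force: [-1.0, -2.3, 14.0]
grip_width: 0.125
grip_force: 30.4
```

```bash
python3 tq.py
```

```text
Mz [0.3378 0.302  0.3367 0.3296] mean [-0.6971  0.1802  0.3265 -0.8798 -2.6134 13.7175 -0.3455]
t 15.95 p [0.558  0.1576 0.0454] yaw -0.4241 zax [ 0.0019  0.0009 -1.    ] 
j [-0.4574  0.7197  0.2118  1.8408 -0.2467  0.6045  1.0536] F [-1.2744 -2.564  14.0503] M [-0.6395  0.2239  0.3296] grip 0.118 30.422593359835446
```

>>> play_rows:
  plan:
    - [[-0.2,-0.6,1,0,0,0,0.05],[0,0,0.8,0,0,0,0.05],[0,0,0,0,0,0,0.05],[0,0,0,0,0,0,0.05],[0,0,0,0,0,0,0.05]]

```text
time: 16.45
ee_pos: [0.5579, 0.1575, 0.0456]
tool_rot: [0.664, 3.069, 0.002]
wrist_force: [5.2, -0.3, -0.5]
grip_width: 0.124
grip_force: 30.3
```

```bash
python3 tq.py
```

```text
Mz [0.3002 0.3009 0.3412 0.3896] mean [ 0.1295 -1.2708  0.3329  5.4272  0.8662  0.2081 -0.3255]
t 16.65 p [0.5579 0.1575 0.0456] yaw -0.4264 zax [ 0.0018  0.0007 -1.    ] 
j [-0.4582  0.7193  0.2128  1.8411 -0.2474  0.605   1.0519] F [5.2444 0.8406 0.2569] M [ 0.19   -1.307   0.3896] grip 0.121 30.3271938348189
```

>>> play_rows:
  plan:
    - [[0,0,0,0,0,-0.04,0.05],[0,0,0,0,0,-0.04,0.05],[0,0,0,0,0,-0.02,0.05],[0,0,0,0,0,0,0.05],[0,0,0,0,0,0,0.05]]

```text
time: 17.15
ee_pos: [0.5578, 0.1574, 0.0456]
tool_rot: [0.817, 3.032, 0.001]
wrist_force: [4.6, -0.1, 0.6]
grip_width: 0.125
grip_force: 30.5
```

```bash
python3 tq.py
```

```text
Mz [0.3205 0.3432 0.332  0.364 ] mean [ 0.0775 -1.2731  0.3399  5.0897  0.5711  0.0016 -0.3515]
t 17.35 p [0.5578 0.1574 0.0456] yaw -0.5263 zax [ 0.0017  0.0006 -1.    ] 
j [-0.4754  0.7223  0.2405  1.8416 -0.279   0.6087  0.9816] F [4.2957 0.4694 0.0188] M [ 0.0414 -1.2579  0.364 ] grip 0.123 30.47321635298431
```

```bash
cat > rib.py <<'E'
from st import *;from fit import *;import pickle,sys
def ribc(c,z):
    h=cv2.cvtColor(c["frame"],cv2.COLOR_RGB2HSV).astype(int);f=c["frame"].astype(float)
    g=proj(c,np.array([[.5435,.013,.042]]))[0].astype(int)
    s=np.s_[g[1]-18:g[1]+19,g[0]-18:g[0]+19]
    wt=np.clip((f[...,0]-1.5*f[...,2])/f.sum(2)*8-.55*0,0,None)  # redness
    m=((h[...,0]<14)&(h[...,1]>110))[s]
    yy,xx=np.mgrid[s];sat=m.astype(float)
    return np.array([(xx*sat).sum(),(yy*sat).sum()])/sat.sum(),m.sum()
def show(T,C):
    for n,c in(("top",T),("scene",C)):
        u,k=ribc(c,0);X=ray(c,u,.042);print(n,u.round(2),k,"y' mm",round(1e3*(X[0]*.078+X[1]*.997),2))
if __name__=="__main__":
    for f in sys.argv[1:]: print(f);show(*pickle.load(open(f,"rb")))
    T,C=r.camera("top"),r.camera("scene");pickle.dump((T,C),open("last.pkl","wb"));print("now");show(T,C)
E
python3 rib.py c2.pkl c3.pkl
```

```text
c2.pkl
top [267.45 204.56] 146 y' mm 55.12
scene [287.65 214.63] 139 y' mm 55.71
c3.pkl
top [266.  204.5] 148 y' mm 59.2
scene [289.28 214.71] 152 y' mm 59.75
now
top [265.83 204.76] 151 y' mm 59.63
scene [289.51 214.94] 156 y' mm 60.32rib.py:6: RuntimeWarning: invalid value encountered in divide
  wt=np.clip((f[...,0]-1.5*f[...,2])/f.sum(2)*8-.55*0,0,None)  # redness
```

The panel still advances with the cam (about 4.5 mm drawn) and torque is flat at ~0.33, so it isn't clearly stiff yet. Continuing in small steps.

>>> play_rows:
  plan:
    - [[0.4,0,0,0,0,-0.03,0.05],[0.4,0,0,0,0,-0.03,0.05],[0.4,0,0,0,0,-0.03,0.05],[0,0,0,0,0,-0.03,0.05],[0,0,0,0,0,0,0.05]]

```text
time: 17.95
ee_pos: [0.5578, 0.1572, 0.0456]
tool_rot: [-0.999, -2.978, 0.0]
wrist_force: [3.1, 1.6, 3.0]
grip_width: 0.125
grip_force: 30.6
```

```bash
python3 tq.py; python3 rib.py 2>/dev/null
```

```text
Mz [0.3679 0.316  0.3552 0.3628] mean [ 0.2686 -0.6234  0.3505  2.2754  1.2067  3.8002 -0.3868]
t 18.15 p [0.5579 0.1572 0.0456] yaw -0.6465 zax [-0.0004  0.0004 -1.    ] 
j [-0.4952  0.7272  0.2737  1.84   -0.3165  0.6173  0.8968] F [2.606  1.9976 4.1216] M [ 0.3391 -0.5316  0.3628] grip 0.122 30.589794390834868
now
top [265.61 205.07] 152 y' mm 60.18
scene [289.75 214.17] 150 y' mm 60.91
```

>>> play_rows:
  plan:
    - [[0,0,0,0,0,-0.03,0.05],[0,0,0,0,0,-0.03,0.05],[0,0,0,0,0,-0.03,0.05],[0,0,0,0,0,-0.03,0.05],[0,0,0,0,0,0,0.05]]

```text
time: 18.75
ee_pos: [0.5578, 0.1571, 0.0455]
tool_rot: [-1.177, -2.912, 0.0]
wrist_force: [1.9, 1.1, 5.8]
grip_width: 0.125
grip_force: 31.6
```

```bash
python3 tq.py; python3 rib.py 2>/dev/null
```

```text
Mz [0.5523 0.4451 0.5541 0.4538] mean [ 0.3292 -0.434   0.5013  2.0187  1.797   5.7136 -0.4804]
t 18.95 p [0.5578 0.1571 0.0455] yaw -0.7678 zax [-0.0005  0.0001 -1.    ] 
j [-0.5159  0.7318  0.3074  1.8406 -0.3542  0.6235  0.8108] F [2.0863 1.8133 5.2971] M [ 0.3703 -0.4148  0.4538] grip 0.125 31.571581810712814
now
top [265.51 205.08] 153 y' mm 60.46
scene [289.65 214.41] 149 y' mm 60.67
```

Torque climbed 0.35→0.50 as panel motion slowed: contact. I'll check for sensor bias by opening the fingers here.

>>> play_rows:
  plan:
    - [[0,0,0,0,0,0,0.3],[0,0,0,0,0,0,0.3],[0,0,0,0,0,0,0.3],[0,0,0,0,0,0,0.3],[0,0,0,0,0,0,0.3]]

```text
time: 19.55
ee_pos: [0.5576, 0.1566, 0.0451]
tool_rot: [-1.176, -2.912, 0.001]
wrist_force: [1.0, 0.1, -1.1]
grip_width: 0.298
grip_force: 0.0
```

```bash
python3 tq.py; python3 rib.py 2>/dev/null
```

```text
Mz [0.0171 0.0419 0.079  0.0008] mean [-0.0602  0.0141  0.0347 -0.2604  0.2316  0.3334 -0.0016]
t 19.75 p [0.558  0.1569 0.0454] yaw -0.767 zax [-0.0002 -0.     -1.    ] 
j [-0.5154  0.732   0.3072  1.8406 -0.3538  0.623   0.8115] F [-0.978   0.5917  0.6856] M [-0.0913 -0.0023  0.0008] grip 0.298 0.0
now
top [265.53 205.14] 154 y' mm 60.41
scene [289.76 214.21] 149 y' mm 60.93
```

```bash
python3 - <<'E'
from fit import *;import pickle
T,C=pickle.load(open("last.pkl","rb"));P=pickle.load(open("c2.pkl","rb"))
f=lambda c,y0,y1,x0,x1:cv2.resize(c["frame"][y0:y1,x0:x1],(400,300),interpolation=cv2.INTER_CUBIC)
o=np.vstack([np.hstack([f(P[1],193,253,280,340)]+[f(C,193,253,280,340)]),np.hstack([f(P[0],165,240,210,285),f(T,165,240,210,285)])])
cv2.imwrite("pics/gap.png",o[:,:,::-1])
E
```

```text
(no output)
```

View pics/gap.png

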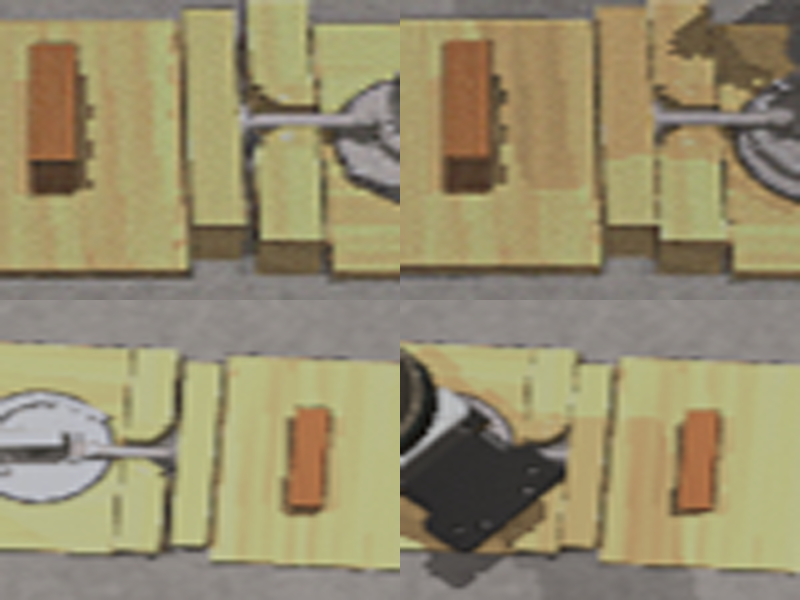

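The gap is closed along the whole joint in both views (seam at scene crop ≈(655,200), no dark line). I'll re-grip and nudge once to confirm stiffness.

>>> play_rows:
  plan:
    - [[0,0,0,0,0,0,0.05],[0,0,0,0,0,0,0.05],[0,0,0,0,0,0,0.05],[0,0,0,0,0,-0.02,0.05],[0,0,0,0,0,-0.02,0.05]]

```text
time: 20.35
ee_pos: [0.5581, 0.1569, 0.0455]
tool_rot: [1.235, 2.889, -0.0]
wrist_force: [-0.1, -0.2, -0.2]
grip_width: 0.131
grip_force: 30.4
```

```bash
python3 tq.py; python3 rib.py 2>/dev/null
```

```text
Mz [0.4437 0.37   0.3972 0.4003] mean [-0.1537 -0.0131  0.4028  0.0987 -0.2392  0.1209 -0.4258]
t 20.55 p [0.5581 0.1569 0.0455] yaw -0.8064 zax [ 0.     -0.0001 -1.    ] 
j [-0.5224  0.7336  0.3183  1.8407 -0.366   0.625   0.7833] F [0.7923 0.0883 0.1796] M [-0.1307 -0.03    0.4003] grip 0.13 30.262081810942618
now
top [265.51 205.08] 155 y' mm 60.46
scene [289.81 214.4 ] 154 y' mm 61.05
```

>>> play_rows:
  plan:
    - [[0,0,0,0,0,-0.02,0.05],[0,0,0,0,0,-0.02,0.05],[0,0,0,0,0,-0.02,0.05],[0,0,0,0,0,0,0.05],[0,0,0,0,0,0,0.05]]

```text
time: 21.15
ee_pos: [0.5581, 0.1569, 0.0455]
tool_rot: [1.319, 2.851, -0.0]
wrist_force: [0.8, -0.2, 1.3]
grip_width: 0.134
grip_force: 31.7
```

```bash
python3 tq.py; python3 rib.py 2>/dev/null
```

```text
Mz [0.4937 0.4531 0.5455 0.5224] mean [-0.2002 -0.0377  0.5037  0.482  -0.4251  0.364  -0.5057]
t 21.35 p [0.5582 0.1569 0.0455] yaw -0.8668 zax [ 0.0001  0.     -1.    ] 
j [-0.5322  0.736   0.3348  1.841  -0.3846  0.6284  0.7405] F [ 0.4577 -0.6303 -0.4334] M [-0.1901 -0.0281  0.5224] grip 0.134 31.720298181753606
now
top [265.5  205.01] 154 y' mm 60.5
scene [289.72 214.16] 145 y' mm 60.83
```

Clearly stiff: ~0.50 N m, the panel no longer moves, and the bar begins to yield in the pads. Stop, let go and rise.

>>> play_rows:
  plan:
    - [[0,0,0,0,0,0,0.3],[0,0,0,0,0,0,0.4],[0,0,0,0,0,0,0.4],[0,0,15,0,0,0,0.4],[0,0,40,0,0,0,0.4]]

```text
time: 21.95
ee_pos: [0.5551, 0.1565, 0.0981]
tool_rot: [-1.318, -2.846, 0.007]
wrist_force: [0.2, 0.4, -0.3]
grip_width: 0.399
grip_force: 0.0
```

>>> play_rows:
  plan:
    - [[0,0,45,0,0,0,0.4],[0,0,40,0,0,0,0.4],[0,-40,20,0,0,0,0.4],[0,-50,0,0,0,0,0.4],[0,-50,0,0,0,0,0.4]]

```text
time: 22.45
ee_pos: [0.5585, 0.0162, 0.2065]
tool_rot: [1.316, 2.851, 0.003]
wrist_force: [0.8, -0.4, 0.2]
grip_width: 0.398
grip_force: 0.0
```

>>> play_rows:
  plan:
    - [[0,-50,0,0,0,0,0.4],[0,-50,0,0,0,0,0.4],[0,-50,0,0,0,0,0.4],[0,-40,0,0,0,0,0.4],[0,0,0,0,0,0,0.4]]

```text
time: 22.95
ee_pos: [0.5566, -0.1813, 0.206]
tool_rot: [1.334, 2.842, -0.006]
wrist_force: [-0.6, -0.2, 0.1]
grip_width: 0.402
grip_force: 0.0
```

```bash
python3 rib.py 2>/dev/null; python3 - <<'E'
from fit import *;import pickle
T,C=pickle.load(open("last.pkl","rb"))
f=lambda c,y0,y1,x0,x1,s:cv2.resize(c["frame"][y0:y1,x0:x1],s,interpolation=cv2.INTER_CUBIC)
o=np.vstack([f(T,160,235,150,300,(700,350)),f(C,185,263,240,460,(700,248))])
cv2.imwrite("pics/end.png",o[:,:,::-1])
E
```

```text
now
top [265.52 204.92] 153 y' mm 60.47
scene [289.63 214.36] 144 y' mm 60.62
```

View pics/end.png

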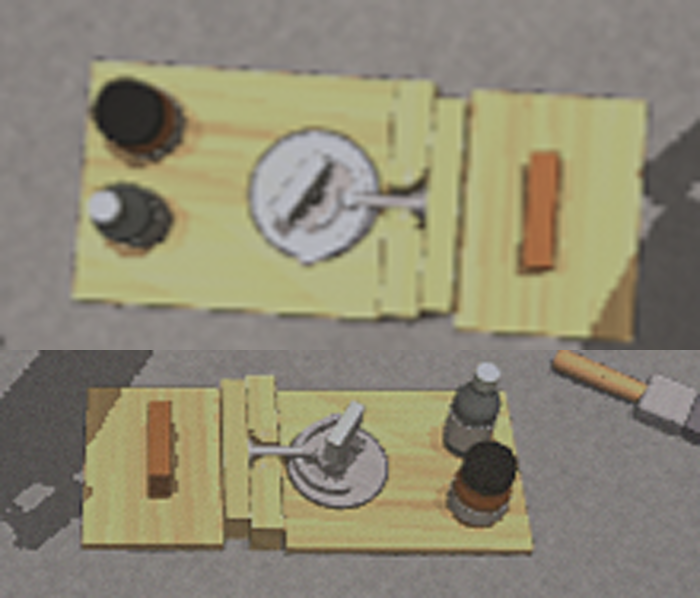

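The end picture shows the bar at about 2.3 rad (top crop (305,178)). The seam is closed along its full width, the panel hasn't crept since release, the bystanders are untouched and the arm is clear.

```bash
python3 -c "
from workcell import r
print(r.finish_job())"
```

```text
the job is handed in; nothing more can be done
None
```

I joined the boards and handed the job in at about 23 s: the bolt was slid home, then the cam turned clockwise about 2.3 rad until stiff at about 0.5 N m, the top of the snug range. The turn had already taken about 0.3 N m before the boards met, more than the 0.1 described. The seam is closed, the cam released, and the paint jar and bottle on the fixed board were unmoved in the last picture.

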